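Kit two cable orders into job trays

TASK

Make up the two job trays from the connector parts on the bench mat. The three-compartment tray is for a mains lead, laid out in the order the parts go on the lead: the mains plug in the narrow end compartment, the clip-on ferrite in the middle one and the appliance connector in the wide end one; the two-compartment tray is for an XLR-to-jack lead: the XLR plug in the narrow compartment and the right-angle jack in the wide one. Leave every part resting flat on its compartment's floor, the same way up as it is now, and leave the screwdriver and the side cutters where they lie.

Things in the scene. Friction and masses are not known exactly. Their poses are not given: they have to be found in the camera images.
- mains_tray: Larger off-white tray, grey inside, 206 (its x) x 105 (y) mm, fixed on the bench mat (mat top: z = 3 mm, all stands on it). Origin: centre of underside. Floor 3 thick; walls 2.5 thick, rims 12 above underside. THREE compartments along x, each 100 clear in y: narrow end x -100.5 to -42.5 (centre -71.5), middle -40 to 18 (centre -11), wide end 20.5 to 100.5 (centre 60.5). Pull tab at the -x end.
- jack_tray: Smaller off-white tray, grey inside, 133.5 (its x) x 105 (y) mm, fixed on the bench mat. Origin: centre of underside. Floor 3 thick; walls 2.5 thick, rims 12 above underside. TWO compartments along x, each 100 clear in y: narrow x -64.25 to -18.25 (centre -41.25), wide -15.75 to 64.25 (centre 24.25). Pull tab at the -x end.
- mains_plug: Mains plug: the thickest part, a black round body 38 mm in diameter and 46 tall, standing on its cable end (foot 32 across), two flat brass blades and a round brass pin pointing up, 67 tall in all. Origin: centre of its underside, z up. Its side is plain from 12 to 44 above the underside: hold it there, from any direction. About 75 g.
- appliance_connector: Appliance connector (socket end of a mains lead): low black block lying flat, 63 mm long (its x), 32 wide (y), 24 tall. Origin: underside, middle of the main body (30 x 32); from there a nose 24 wide reaches to x = +35 and a cord grip 19 wide to x = -28 (middle of the whole at x = +3.5). Hold the main body across y. About 50 g.
- ferrite: Clip-on ferrite core: plain light-grey plastic block 36 mm long (its x), 32 wide (y), 34 tall, with a round 13 mm hole through it along x and two latch tabs on top (to 36). Origin: centre of its underside. Hold it across y. About 85 g.
- xlr_plug: XLR plug: slim upright round connector, 66 mm tall: silvery metal shell 19 in diameter up to 40 above its foot, then a black rubber boot tapering to 10 across at the top. Stands on its metal end. Origin: centre of its underside, z up. Hold the shell from any direction. About 50 g.
- angle_jack: Right-angle jack: silvery metal, standing on its end cap. Body 22 mm (its x, -10 to +12) x 20 (y) x 28 tall, then a 16 mm barrel up to 44; a thin brass shaft (6.4 across, axis 10 above the underside) sticks out level to x = +48. Origin: underside, below the barrel axis; the whole spans x = -10 to +48, middle +19. Hold the body across y. About 55 g.
- screwdriver: Bystander: screwdriver about 190 mm long with a black handle, lying on the mat beyond the parts. Origin on its length.
- cutters: Bystander: side cutters about 140 mm long with red handles, lying on the mat beyond the parts. Origin at the pivot.
There are look-alikes about, which are no part of the job. What is meant by the ferrite is not purple, and is the larger of those in its own colour.

How it is judged:
At the end, for the whole second after the job is handed in: Each part's origin is inside its own compartment (plug narrow, ferrite middle, appliance connector wide; XLR plug narrow, jack wide), its underside within 3 mm of the tray floor, upright as it began (tilt under 0.12 rad) and at rest; screwdriver and cutters moved no more than 20 mm (x of mains_plug in the frame of mains_tray between -0.1005 and -0.0425 m and y of mains_plug in the frame of mains_tray between -0.05 and 0.05 m and z of mains_plug in the frame of mains_tray between 0 and 0.006 m and angle between each of mains_plug, ferrite, appliance_connector, xlr_plug, angle_jack's own z axis and vertical below 0.12 rad and linear speed of each of mains_plug, ferrite, appliance_connector, xlr_plug, angle_jack below 0.02 m/s and angular speed of each of mains_plug, ferrite, appliance_connector, xlr_plug, angle_jack below 0.3 rad/s and x of ferrite in the frame of mains_tray between -0.04 and 0.018 m and y of ferrite in the frame of mains_tray between -0.05 and 0.05 m and z of ferrite in the frame of mains_tray between 0 and 0.006 m and x of appliance_connector in the frame of mains_tray between 0.0205 and 0.1005 m and y of appliance_connector in the frame of mains_tray between -0.05 and 0.05 m and z of appliance_connector in the frame of mains_tray between 0 and 0.006 m and x of xlr_plug in the frame of jack_tray between -0.06425 and -0.01825 m and y of xlr_plug in the frame of jack_tray between -0.05 and 0.05 m and z of xlr_plug in the frame of jack_tray between 0 and 0.006 m and x of angle_jack in the frame of jack_tray between -0.01575 and 0.06425 m and y of angle_jack in the frame of jack_tray between -0.05 and 0.05 m and z of angle_jack in the frame of jack_tray between 0 and 0.006 m); the robot touches nothing.
It fails at once if the screwdriver moved by more than 20 mm (distance of screwdriver from where it was at the start of the episode above 0.02 m).
It fails at once if the side cutters moved by more than 20 mm (distance of cutters from where it was at the start of the episode above 0.02 m).
It also fails if it takes over 115 s, if anything falls off the work surface, if the arm or the gripper's body presses on something with over 40 N, if the wrist force passes 120 N, or if a joint passes its speed limit or range.

ROBOT

A 6-joint arm with a two-finger parallel gripper is mounted at the origin on the work surface. World frame = base frame: x ahead of the robot, y to its left, z up, the work surface at z = 0. Lengths are in m, angles in rad, forces in N, time in s.
With the tool pointing down it reaches from about 0.375 to 0.825 m from the base axis. Payload 5.5 kg.
Tool frame: the origin (TCP) lies at the very end of the fingers, on their centre line; the grasp point (between the pads) lies 19 mm behind it; x points along the fingers, y is the direction in which the jaws open and shut, and the axes are right-handed (so a half turn about x gives the same grasp; the last joint's range is limited). The gripper opens to 85 mm and grips with 20 to 120 N. Pads are 22 mm wide; open, the fingers measure 114 mm over their backs; the gripper's body (76 mm by 85 mm) begins 54 mm behind the grasp point. The pads swing forward as they close: fully open they stand 13 mm farther back than shut.
Start: joints at [1.327, 0.314, -0.047, 1.21, 0, 1.571], TCP at [0.145, 0.582, 0.231] pointing down, gripper open.
Joint ranges: [-2.67, 2.67], [-0.69, 1.73], [-1.03, 1.25], [-2.08, 2.16], [-1.42, 1.45], [-3.14, 3.14]. Speed limits (rad/s): [2.39, 2.39, 3.01, 3.14, 3.14, 3.14].

INTERFACE

Orientations are given as a rotation vector (axis times angle).
In Python, from cell import observe, grab_frame, close_job, trace gives the robot as it stands.
- The arm moves only by the tool apply_moves, never from a script. Its argument "increments" is a list of rows, each an object of numbers: "hand": the gripper command: -1 is shut, 1 is fully open, values between are in proportion; "dx", "dy", "dz": the shift along the tool's x, y, z in mm; "ax", "ay", "az": the turn, a rotation vector about the tool's x, y, z in rad. A call has exactly 8 rows; each row is the pose to reach, as a shift and turn from the pose measured when the call began, along the tool's axes at that moment; what a row does not reach only later rows make up. A row lasts 1/8 s, in which the tool goes at most 62.5 mm and 10.7 degrees, less where a joint would pass 70% of its speed; a pose out of reach is approached as far as the arm can. A call with a gripper value outside its range is refused whole. The fingers move at their own pace and stop on an object; "newtons" is the grip in N (left out, the last holds). Time passes only in rows, so rows that repeat a pose let the fingers close, or fill a call up. It gives the time, the measured TCP pose, the force and the opening at its end, in the units of the state.
- observe(): the state, without advancing time (a new reading comes with each control period).
- grab_frame(name): name is "scene" or "top" or "wrist"; returns a dict with "frame" (480x640x3 uint8, red, green, blue), "z_map" (480x640 float32, m along the optical axis (not along the pixel's ray), 0 where there is no reading), "fx", "fy", "cx", "cy" (pixels), "extrinsics" (4x4, takes a point from camera to world coordinates). Camera axes: x right, y up, looking along -z (the intrinsics and any distortion apply to the point x, -y, -z); pixel columns grow to the right and rows downward; lengths in m; the calibration is good to about 2 mm. A picture is of the moment at which its call begins.
- close_job(): hands the job in, once; it reports no verdict.
Trained networks look in a picture, given as the dict that the camera call returned (one of the last four; its "shot" number tells which), for a name from the list of things; names that differ only in an ending like _2 or _b are one class to them, and where a whole thing is asked for, a point or a joint stands for the part that bears it (a point fixed in the world has none). Each returns a list of dicts, best first, with "score" (0 to 1); they miss things now and then, are a little off and sometimes report something else, mostly with a low value. They report only what shows in the picture. A call takes as long as a camera call. They do not tell look-alikes from the thing itself.
- trace(query, picture): "region" (480x640 bool, what is visible of it) and "extent" ([left, top, width, height] in pixels, round what is visible of it).
The state is a dict: "time": time; "joints": joint angles; "qvel": joint speeds; "joint_torque": joint torques, N m; "ee_pos": TCP position; "ee_rot": TCP orientation; "force": force on the tool from outside, world axes, zero at the start; "ft_torque": the same for the moment, N m; "width": opening from 0.0 (shut) to 1.0 (fully open).
Only numpy, scipy, OpenCV 4.12 (cv2) and the standard library are available. Lean on these libraries where they do the work, as an engineer would, in place of code of your own. Each camera call takes 0.05 s, during which the arm holds its last target. There are 200 camera calls.

## Working session

There is one attempt and no reset: what is moved stays moved. The work goes in short steps, Python scripts to look and compute and a tool call to move; the robot and the scene stay as the last step left them, time stands still between calls to the robot, and variables do not carry over. Pictures are saved under pics/ and viewed, about 12 in all and at most 16, crops included, and the job is handed in when it is done.

Besides the shell and the picture viewer there is one more tool, called after "Request:" in YAML: its name, and indented under it one key for each argument. apply_moves: Moves the arm, as the interface text tells. Its arguments: {"type":"object","properties":{"increments":{"type":"array"},"newtons":{"type":"number"}},"required":["increments"]}

```bash
mkdir -p pics; ls; python3 - <<'E'
from cell import observe, grab_frame
import cv2,numpy as np
s=observe();print({k:np.round(v,3).tolist() for k,v in s.items()})
for n in("top","scene"):
    p=grab_frame(n);cv2.imwrite(f"pics/{n}0.png",p["frame"][:,:,::-1]);print(n,p["fx"],p["fy"],p["cx"],p["cy"],[k for k in p]);print(np.round(p["extrinsics"],3))
E
```

```text
pics
{'time': 0.0, 'joints': [1.327, 0.314, -0.048, 1.21, -0.0, 1.571], 'qvel': [-0.0, -0.0, -0.001, -0.002, -0.0, 0.0], 'joint_torque': [0.001, -53.959, 33.975, 0.019, -0.0, 0.0], 'ee_pos': [0.145, 0.582, 0.23], 'ee_rot': [0.19, 1.563, -0.193], 'force': [-0.493, 0.199, 0.016], 'ft_torque': [-0.034, 0.017, 0.005], 'width': 1.001}
top 466.8783337615762 466.8783337615762 319.5261748175737 238.69355944686205 ['frame', 'z_map', 'fx', 'fy', 'cx', 'cy', 'extrinsics', 'shot']
[[ 0.014  0.968 -0.251  0.424]
 [-1.     0.012 -0.01  -0.011]
 [-0.007  0.251  0.968  0.841]
 [ 0.     0.     0.     1.   ]]
scene 438.7349853290597 438.7349853290597 311.6764284707563 241.22125948020988 ['frame', 'z_map', 'fx', 'fy', 'cx', 'cy', 'extrinsics', 'shot']
[[-4.470e-01 -5.360e-01  7.160e-01  1.208e+00]
 [ 8.950e-01 -2.670e-01  3.580e-01  3.020e-01]
 [-1.000e-03  8.010e-01  5.990e-01  5.180e-01]
 [ 0.000e+00  0.000e+00  0.000e+00  1.000e+00]]
```

View pics/top0.png

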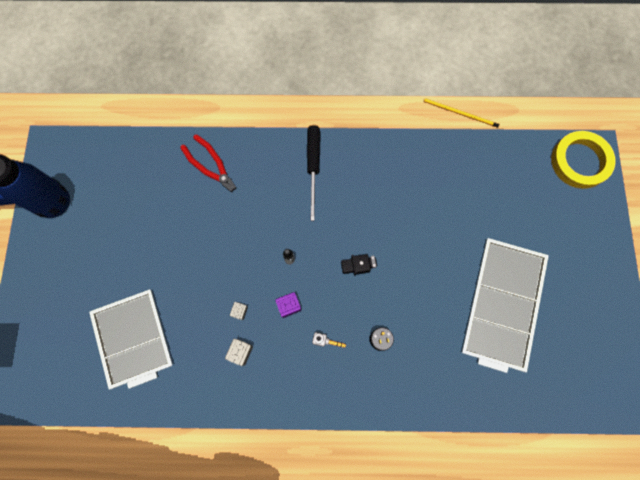

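View pics/scene0.png

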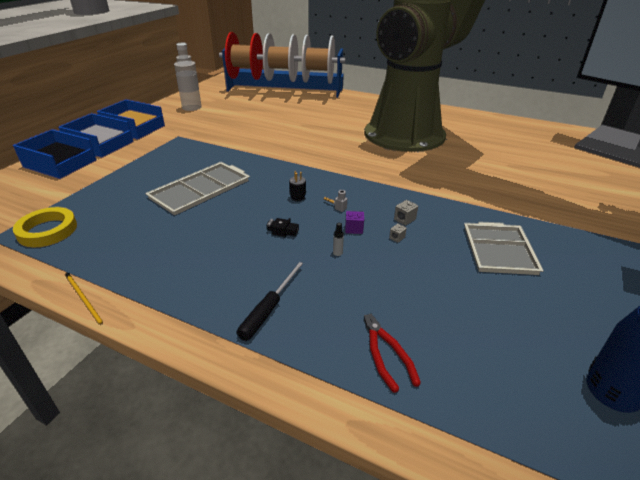

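The top view shows the jack tray at (130,338) with its tab at the bottom and the mains tray at (505,305), also tab down. The plug is at (382,338), the jack at (325,340), the appliance connector at (360,264) and the XLR plug at (289,255).

There are three ferrite candidates: purple (288,304), small grey (238,310) and large grey (238,352). By the description it's the large grey one. I'll check that with a close crop and by measuring.

```bash
cat > h.py <<'E'
from cell import observe, grab_frame, trace, close_job
import cv2,numpy as np
from scipy.spatial.transform import Rotation as R
def cloud(p):
    z=p["z_map"];v,u=np.mgrid[:480,:640]
    c=np.stack([(u-p["cx"])/p["fx"]*z,-(v-p["cy"])/p["fy"]*z,-z],-1)
    E=p["extrinsics"];w=c@E[:3,:3].T+E[:3,3];w[z<=0]=np.nan;return w
def rect(P):
    (c,s,a)=cv2.minAreaRect((P[:,:2]*1000).astype(np.float32));return np.round(c,1),np.round(s,1),round(a,1)
E
python3 - <<'E'
from h import *
names="mains_tray jack_tray mains_plug appliance_connector ferrite xlr_plug angle_jack screwdriver cutters".split()
for cam in("top","scene"):
    p=grab_frame(cam);W=cloud(p);m=p["frame"]
    print(cam,"mat z",np.nanmedian(W[200:240,400:440,2]) if cam=="top" else "")
    for n in names:
        for r in trace(n,p):
            if r["score"]<.3: continue
            P=W[r["region"]];P=P[np.isfinite(P[:,0])]
            if len(P)<5: continue
            zt=np.percentile(P[:,2],97);T=P[P[:,2]>zt-.006]
            print(n,round(r["score"],2),r["extent"],"n",len(P),"ztop %.1f"%(zt*1e3),"mean",np.round(P.mean(0)*1e3,1),"rect",*rect(P),"toprect",*rect(T), "rgb",m[r["region"]].mean(0).astype(int))
p=grab_frame("top");cv2.imwrite("pics/crop1.png",cv2.resize(p["frame"][230:390,210:410,::-1],None,fx=4,fy=3.75,interpolation=cv2.INTER_CUBIC))
E
```

```text
top mat z 0.0027665087529055166
mains_tray 0.82 [464.0, 240.0, 84.9, 129.7] n 7961 ztop 16.1 mean [ 521.4 -333.1    7.8] rect [ 523.8 -334.7] [118.4 228.8] 73.9 toprect [ 522.1 -331.1] [112.3 222.8] 74.1 rgb [181 181 176]
jack_tray 0.57 [90.8, 292.2, 83.4, 98.3] n 5400 ztop 15.9 mean [453.  326.9   7.9] rect [452.6 327. ] [153.4 117.8] 21.4 toprect [451.9 323.9] [149.9 112.5] 21.4 rgb [182 182 177]
mains_plug 0.88 [369.6, 328.2, 24.5, 23.3] n 425 ztop 65.8 mean [ 460.  -107.4   47.6] rect [ 462.8 -109.1] [35.4 42.5] 66.8 toprect [ 459.7 -110.3] [13.8 16.4] 75.0 rgb [141 137 132]
appliance_connector 0.77 [341.9, 253.4, 34.3, 21.4] n 547 ztop 29.6 mean [589.6 -71.4  24. ] rect [591.  -72.5] [32.6 61.1] 9.4 toprect [591.2 -73. ] [31.9 60.1] 11.4 rgb [51 50 53]
ferrite 0.75 [234.3, 302.9, 14.5, 16.5] n 197 ztop 29.3 mean [505.2 136.7  25. ] rect [505.3 138.1] [21.5 24.2] 74.0 toprect [505.3 138.2] [21.4 24.2] 74.1 rgb [186 180 168]
ferrite 0.7 [277.4, 294.1, 23.2, 23.3] n 405 ztop 40.3 mean [515.4  50.2  36. ] rect [516.6  50.8] [32.1 35.5] 23.2 toprect [516.5  50.9] [32.  35.1] 22.7 rgb
[... 2506 characters left out ...]
g 0.55 [331.3, 223.1, 13.7, 34.0] n 292 ztop 67.7 mean [607.9  56.   36.4] rect [604.6  54.9] [16.8 18.6] 22.2 toprect [603.6  54.2] [10.8  9.8] 9.3 rgb [58 59 59]
angle_jack 0.75 [327.6, 192.2, 17.8, 19.2] n 186 ztop 46.4 mean [465.4  -0.8  25.6] rect [462.8 -15.5] [49.5 17.8] 87.9 toprect [4.628e+02 2.000e-01] [13.1 10.7] 24.8 rgb [83 79 77]
screwdriver 0.89 [235.8, 263.9, 67.8, 74.5] n 1059 ztop 28.4 mean [808.6  17.2  21.5] rect [771.6  13.7] [ 26.9 186.5] 89.9 toprect [817.  15.] [22.2 94.6] 89.2 rgb [35 35 37]
cutters 0.83 [359.1, 316.0, 60.1, 79.1] n 1337 ztop 15.5 mean [794.9 216.6  12.4] rect [789.2 209.6] [138.6  51.6] 46.4 toprect [789.2 209.6] [138.6  51.6] 46.4 rgb [112  28  28]
```

View pics/crop1.png

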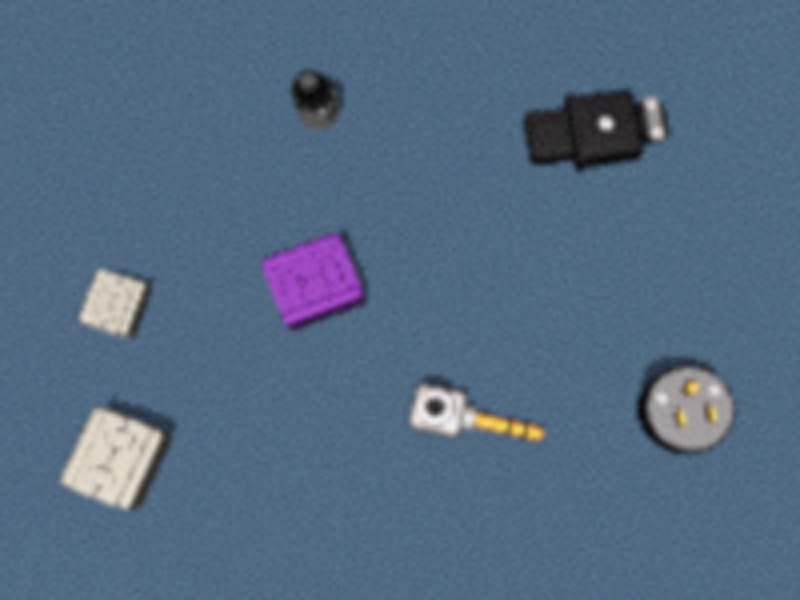

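The crop confirms it: the large grey block is about 36×32 mm and 36 tall at world (436,133). The small grey one is about 24×21 and 26 tall, and the purple one is excluded by its colour. The connector's nose (wide black end) points to +y, and the jack's shaft points roughly to -y. Next I'll fit the trays and refine the part poses.

```bash
cat >> h.py <<'E'
def row(x,y,z,jaw):
    """mm, jaw yaw deg (mod 180) -> dx dy dz (mm) ax ay az"""
    s=observe();T=R.from_rotvec(s["ee_rot"]);p=np.array(s["ee_pos"])*1000
    best=None
    for a in(jaw,jaw+180):
        a=np.radians(a);c,n=np.cos(a),np.sin(a)
        M=R.from_matrix(np.array([[0,0,-1],[c,n,0],[n,-c,0]]).T);rv=(T.inv()*M).as_rotvec()
        if best is None or np.linalg.norm(rv)<np.linalg.norm(best):best=rv
    d=T.inv().apply(np.array([x,y,z])-p)
    return np.round(d,1).tolist(),np.round(best,3).tolist(),"alt ax %.3f"%(best[0]-np.sign(best[0])*np.pi)
E
python3 - <<'E'
from h import *
from scipy.optimize import minimize
for cam in("top","scene"):
    p=grab_frame(cam);W=cloud(p)
    for n,L,div,c0,yaw in(("mains_tray",206,[-41.25,19.25],(522,-332),-16),("jack_tray",133.5,[-17],(452,325),21)):
        P=W.reshape(-1,3)*1000;P=P[np.isfinite(P[:,0])&(np.hypot(P[:,0]-c0[0],P[:,1]-c0[1])<170)]
        rim=P[(P[:,2]>11.5)&(P[:,2]<19)][:,:2]
        def cost(q):
            a=np.radians(q[2]);d=rim-q[:2];x=d@[np.cos(a),np.sin(a)];y=d@[-np.sin(a),np.cos(a)]
            ds=[np.hypot(np.maximum(abs(y)-52.5,0),x-w) for w in[-L/2+1.25,L/2-1.25]+div]+[np.hypot(np.maximum(abs(x)-L/2,0),y-w) for w in(-51.25,51.25)]
            return np.minimum(np.min(ds,0),4).mean()
        b=min((minimize(cost,[c0[0]+i,c0[1]+j,yaw],method="Nelder-Mead") for i in(-8,0,8) for j in(-8,0,8)),key=lambda r:r.fun)
        print(cam,n,np.round(b.x,1),round(b.fun,2),len(rim))
    P=W.reshape(-1,3)*1000;P=P[np.isfinite(P[:,0])]
    def near(x,y,r,z0,z1):
        return P[(np.hypot(P[:,0]-x,P[:,1]-y)<r)&(P[:,2]>z0)&(P[:,2]<z1)]
    print("plug top disc",rect(near(461,-109,30,44,52)));print("ferr",rect(near(436,133,30,34,42)));print("conn",rect(near(591,-73,45,20,33)))
    print("jack body",rect(near(460,-1,25,25,35)),"barrel",rect(near(460,-1,16,42,52)),"shaft mean",near(452,-35,20,8,20).mean(0).round(1));print("xlr top",rect(near(604,55,20,60,75)),"low",rect(near(604,55,25,8,42)))
print(row(435.5,133.5,150,69))
E
```

```text
top mains_tray [ 526.3 -331.6  -16.1] 1.83 1553
top jack_tray [456.4 324.7  21.6] 1.98 1192
plug top disc (array([ 460493.7, -108942.7]), array([35994.6, 36981.1]), 0.7)
ferr (array([435338.6, 132756.8]), array([32044.3, 36032.4]), 68.0)
conn (array([591355.1, -73138.7]), array([33766.7, 62216.2]), 8.4)
jack body (array([458774.3,  -3916.5]), array([21821. , 19921.8]), 77.8) barrel (array([458931.8,  -2429.6]), array([13235.7, 13357.5]), 0.7) shaft mean [452.7 -30.8  15.7]
xlr top (array([600916.8,  52297.9]), array([ 9428.4, 10137.6]), 1.9) low (array([596574.9,  51196.9]), array([ 7840.9, 18280.2]), 18.9)
scene mains_tray [ 527.8 -329.7  -16.3] 1.83 628
scene jack_tray [459.3 326.5  21.5] 1.86 730
plug top disc (array([ 461536. , -106085.1]), array([37267.7, 34901.4]), 4.4)
ferr (array([436795.5, 134610.3]), array([32691.5, 38640.9]), 69.6)
conn (array([594034.2, -71346.1]), array([34790.8, 62299.8]), 11.7)
jack body (array([464842.8,   -755.4]), array([15686.4, 23669.3]), 21.0) barrel (array([460973. ,  -1208.5]), array([14307. , 15187.9]), 47.6) shaft mean [454.8 -31.7  13.9]
xlr top (array([604848.9,  54810.2]), array([9576.2, 8948. ]), 1.3) low (array([607651.6,  56077.3]), array([11664.2, 18549.7]), 21.8)
([81.3, -365.3, 390.4], [0.123, 0.0, 0.0], 'alt ax -3.019')
```

Request:
apply_moves:
  increments:
    - {"hand": 0.6, "dx": 50, "dy": -365, "dz": 390, "ax": 0.12}
    - {"hand": 0.6, "dx": 50, "dy": -365, "dz": 390, "ax": 0.12}
    - {"hand": 0.6, "dx": 50, "dy": -365, "dz": 390, "ax": 0.12}
    - {"hand": 0.6, "dx": 50, "dy": -365, "dz": 390, "ax": 0.12}
    - {"hand": 0.6, "dx": 50, "dy": -365, "dz": 390, "ax": 0.12}
    - {"hand": 0.6, "dx": 50, "dy": -365, "dz": 390, "ax": 0.12}
    - {"hand": 0.6, "dx": 50, "dy": -365, "dz": 390, "ax": 0.12}
    - {"hand": 0.6, "dx": 50, "dy": -365, "dz": 390, "ax": 0.12}
  newtons: 40

```text
$.increments[0]: bad value
```

```bash
python3 - <<'E'
from h import *
s=observe();print(np.round(s["ee_pos"],4),np.round(s["joints"],2),s["width"],s["time"])
print(row(436,133.7,8,68.8))
p=grab_frame("wrist");cv2.imwrite("pics/w1.png",p["frame"][:,:,::-1])
W=cloud(p)*1000;P=W.reshape(-1,3);P=P[np.isfinite(P[:,0])]
print(rect(P[(np.hypot(P[:,0]-436,P[:,1]-134)<32)&(P[:,2]>34)&(P[:,2]<43)]/1000))
E
```

```text
[0.1448 0.5823 0.2313] [ 1.33  0.31 -0.05  1.21 -0.    1.57] 1.0007099666906185 1.25
([223.3, -365.0, 390.8], [0.126, 0.0, 0.0], 'alt ax -3.015')
(array([0., 0.]), array([0., 0.]), 0.0)
```

View pics/w1.png

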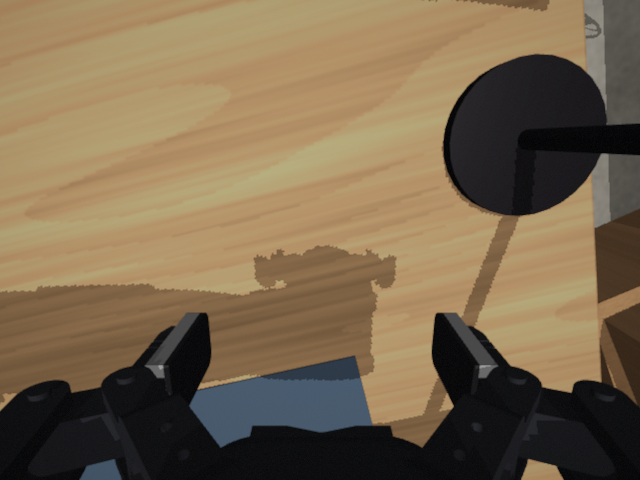

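The move was refused, apparently because a row needs all seven numbers, so the arm hasn't moved. That wrist picture only shows the bare start position.

Request:
apply_moves:
  increments:
    - {"hand": 0.6, "dx": 50, "dy": -365, "dz": 390, "ax": 0.12, "ay": 0, "az": 0}
    - {"hand": 0.6, "dx": 50, "dy": -365, "dz": 390, "ax": 0.12, "ay": 0, "az": 0}
    - {"hand": 0.6, "dx": 50, "dy": -365, "dz": 390, "ax": 0.12, "ay": 0, "az": 0}
    - {"hand": 0.6, "dx": 50, "dy": -365, "dz": 390, "ax": 0.12, "ay": 0, "az": 0}
    - {"hand": 0.6, "dx": 50, "dy": -365, "dz": 390, "ax": 0.12, "ay": 0, "az": 0}
    - {"hand": 0.6, "dx": 50, "dy": -365, "dz": 390, "ax": 0.12, "ay": 0, "az": 0}
    - {"hand": 0.6, "dx": 50, "dy": -365, "dz": 390, "ax": 0.12, "ay": 0, "az": 0}
    - {"hand": 0.6, "dx": 50, "dy": -365, "dz": 390, "ax": 0.12, "ay": 0, "az": 0}
  newtons: 40

```text
time: 2.3
ee_pos: [0.4165, 0.1627, 0.1849]
ee_rot: [0.286, 1.551, -0.285]
force: [0.0, 0.4, -0.5]
width: 0.799
```

```bash
cat >> h.py <<'E'
def st():
    s=observe();print("t %.2f"%s["time"],"pos",np.round(np.array(s["ee_pos"])*1e3,1),"j",np.round(s["joints"],2),"w %.1f"%(s["width"]*85),"F",np.round(s["force"],1))
E
python3 - <<'E'
from h import *
st()
print(row(436,133.7,8,68.8))
E
```

```text
t 2.30 pos [416.5 162.7 184.9] j [ 0.37  0.05 -0.47  1.04  0.    0.74] w 67.9 F [ 0.   0.4 -0.5]
([176.9, -20.3, 28.4], [0.006, 0.001, -0.001], 'alt ax -3.135')
```

Request:
apply_moves:
  increments:
    - {"hand": 0.6, "dx": 20, "dy": -20, "dz": 28, "ax": 0.006, "ay": 0, "az": 0}
    - {"hand": 0.6, "dx": 75, "dy": -20, "dz": 28, "ax": 0.006, "ay": 0, "az": 0}
    - {"hand": 0.6, "dx": 130, "dy": -20, "dz": 28, "ax": 0.006, "ay": 0, "az": 0}
    - {"hand": 0.6, "dx": 165, "dy": -20, "dz": 28, "ax": 0.006, "ay": 0, "az": 0}
    - {"hand": 0.6, "dx": 176, "dy": -20, "dz": 28, "ax": 0.006, "ay": 0, "az": 0}
    - {"hand": 0.6, "dx": 176, "dy": -20, "dz": 28, "ax": 0.006, "ay": 0, "az": 0}
    - {"hand": -0.8, "dx": 176, "dy": -20, "dz": 28, "ax": 0.006, "ay": 0, "az": 0}
    - {"hand": -0.8, "dx": 176, "dy": -20, "dz": 28, "ax": 0.006, "ay": 0, "az": 0}

```text
time: 3.3
ee_pos: [0.437, 0.1345, 0.0103]
ee_rot: [0.291, 1.548, -0.288]
force: [-0.5, 1.5, 0.1]
width: 0.383
```

```bash
python3 - <<'E'
from h import *
st()
p=grab_frame("wrist");cv2.imwrite("pics/w2.png",p["frame"][:,:,::-1])
E
```

```text
t 3.30 pos [437.  134.5  10.3] j [ 0.3   0.26 -0.68  0.62  0.    0.67] w 32.6 F [-0.5  1.5  0.1]
```

View pics/w2.png

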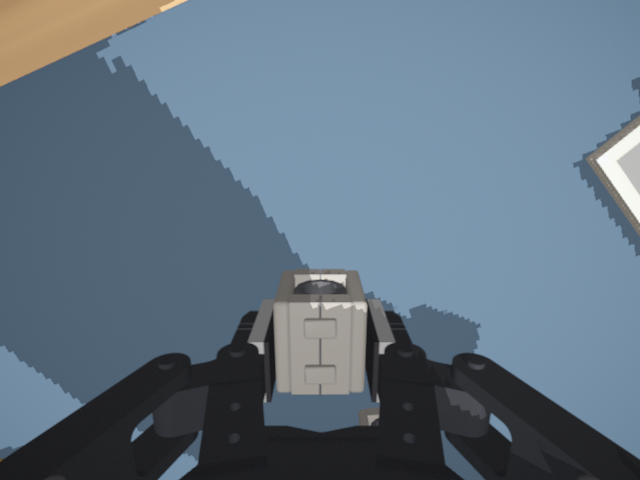

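The wrist picture shows the grey ferrite centred between the pads at (320,345), with a width of 32.6 mm that matches. I'll lift it and carry it over.

Request:
apply_moves:
  increments:
    - {"hand": -0.8, "dx": 0, "dy": 0, "dz": 0, "ax": 0, "ay": 0, "az": 0}
    - {"hand": -0.8, "dx": -40, "dy": 0, "dz": 0, "ax": 0, "ay": 0, "az": 0}
    - {"hand": -0.8, "dx": -90, "dy": 0, "dz": 0, "ax": 0, "ay": 0, "az": 0}
    - {"hand": -0.8, "dx": -130, "dy": 0, "dz": 0, "ax": 0, "ay": 0, "az": 0}
    - {"hand": -0.8, "dx": -130, "dy": 0, "dz": 0, "ax": 0, "ay": 0, "az": 0}
    - {"hand": -0.8, "dx": -130, "dy": 0, "dz": 0, "ax": 0, "ay": 0, "az": 0}
    - {"hand": -0.8, "dx": -130, "dy": 0, "dz": 0, "ax": 0, "ay": 0, "az": 0}
    - {"hand": -0.8, "dx": -130, "dy": 0, "dz": 0, "ax": 0, "ay": 0, "az": 0}

```text
time: 4.35
ee_pos: [0.4357, 0.1341, 0.1393]
ee_rot: [0.291, 1.55, -0.289]
force: [0.5, 0.2, -1.2]
width: 0.37
```

```bash
python3 - <<'E'
from h import *
st()
print(row(516.4,-327.6,140,73.8))
E
```

```text
t 4.35 pos [435.7 134.1 139.3] j [ 0.3   0.1  -0.53  0.94 -0.    0.67] w 31.5 F [ 0.5  0.2 -1.2]
([-0.8, -401.4, 242.0], [-0.087, 0.001, -0.001], 'alt ax 3.055')
```

Request:
apply_moves:
  increments:
    - {"hand": -0.8, "dx": 0, "dy": -401, "dz": 242, "ax": -0.087, "ay": 0, "az": 0}
    - {"hand": -0.8, "dx": 0, "dy": -401, "dz": 242, "ax": -0.087, "ay": 0, "az": 0}
    - {"hand": -0.8, "dx": 0, "dy": -401, "dz": 242, "ax": -0.087, "ay": 0, "az": 0}
    - {"hand": -0.8, "dx": 0, "dy": -401, "dz": 242, "ax": -0.087, "ay": 0, "az": 0}
    - {"hand": -0.8, "dx": 0, "dy": -401, "dz": 242, "ax": -0.087, "ay": 0, "az": 0}
    - {"hand": -0.8, "dx": 0, "dy": -401, "dz": 242, "ax": -0.087, "ay": 0, "az": 0}
    - {"hand": -0.8, "dx": 0, "dy": -401, "dz": 242, "ax": -0.087, "ay": 0, "az": 0}
    - {"hand": -0.8, "dx": 0, "dy": -401, "dz": 242, "ax": -0.087, "ay": 0, "az": 0}

```text
time: 5.35
ee_pos: [0.5163, -0.3304, 0.1381]
ee_rot: [0.224, 1.558, -0.223]
force: [0.2, 1.1, -0.5]
width: 0.368
```

```bash
python3 - <<'E'
from h import *
st()
print(row(516.4,-327.6,14,73.8))
E
```

```text
t 5.35 pos [ 516.3 -330.4  138.1] j [-0.57  0.39 -0.16  1.02  0.   -0.28] w 31.3 F [ 0.2  1.1 -0.5]
([124.1, 2.6, -0.8], [-0.003, 0.001, -0.001], 'alt ax 3.139')
```

Request:
apply_moves:
  increments:
    - {"hand": -0.8, "dx": 20, "dy": 2.6, "dz": -0.8, "ax": 0, "ay": 0, "az": 0}
    - {"hand": -0.8, "dx": 60, "dy": 2.6, "dz": -0.8, "ax": 0, "ay": 0, "az": 0}
    - {"hand": -0.8, "dx": 95, "dy": 2.6, "dz": -0.8, "ax": 0, "ay": 0, "az": 0}
    - {"hand": -0.8, "dx": 112, "dy": 2.6, "dz": -0.8, "ax": 0, "ay": 0, "az": 0}
    - {"hand": -0.8, "dx": 118, "dy": 2.6, "dz": -0.8, "ax": 0, "ay": 0, "az": 0}
    - {"hand": -0.8, "dx": 122, "dy": 2.6, "dz": -0.8, "ax": 0, "ay": 0, "az": 0}
    - {"hand": -0.8, "dx": 124, "dy": 2.6, "dz": -0.8, "ax": 0, "ay": 0, "az": 0}
    - {"hand": -0.8, "dx": 124, "dy": 2.6, "dz": -0.8, "ax": 0, "ay": 0, "az": 0}

```text
time: 6.35
ee_pos: [0.5169, -0.3279, 0.0149]
ee_rot: [0.224, 1.557, -0.224]
force: [-0.7, 0.1, -1.3]
width: 0.366
```

```bash
python3 - <<'E'
from h import *
st()
p=grab_frame("wrist");cv2.imwrite("pics/w3.png",p["frame"][:,:,::-1])
E
```

```text
t 6.35 pos [ 516.9 -327.9   14.9] j [-0.57  0.5  -0.3   0.77  0.   -0.28] w 31.1 F [-0.7  0.1 -1.3]
```

View pics/w3.png

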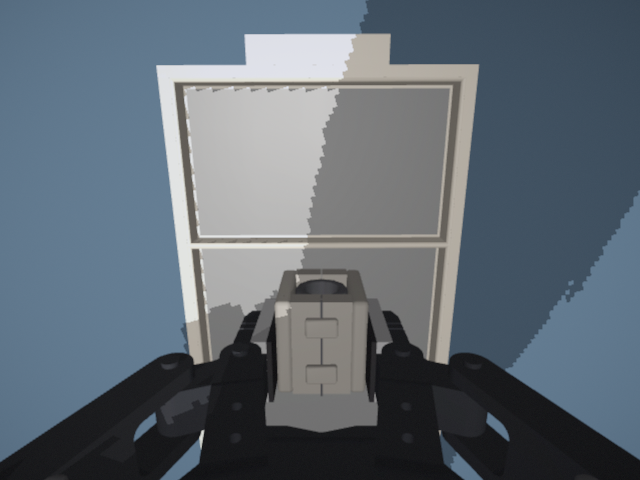

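The ferrite sits over the middle compartment, with the tab end at the top of the picture and the divider at row 243. I'll release it and rise.

Request:
apply_moves:
  increments:
    - {"hand": -0.8, "dx": 1.3, "dy": 0, "dz": 0, "ax": 0, "ay": 0, "az": 0}
    - {"hand": 0.2, "dx": 1.3, "dy": 0, "dz": 0, "ax": 0, "ay": 0, "az": 0}
    - {"hand": 0.2, "dx": 1.3, "dy": 0, "dz": 0, "ax": 0, "ay": 0, "az": 0}
    - {"hand": 0.2, "dx": 1.3, "dy": 0, "dz": 0, "ax": 0, "ay": 0, "az": 0}
    - {"hand": 0.2, "dx": -30, "dy": 0, "dz": 0, "ax": 0, "ay": 0, "az": 0}
    - {"hand": 0.4, "dx": -80, "dy": 0, "dz": 0, "ax": 0, "ay": 0, "az": 0}
    - {"hand": 0.4, "dx": -120, "dy": 0, "dz": 0, "ax": 0, "ay": 0, "az": 0}
    - {"hand": 0.4, "dx": -120, "dy": 0, "dz": 0, "ax": 0, "ay": 0, "az": 0}

```text
time: 7.4
ee_pos: [0.5191, -0.3295, 0.1389]
ee_rot: [0.221, 1.551, -0.226]
force: [0.3, 0.1, -0.8]
width: 0.697
```

```bash
python3 - <<'E'
from h import *
st()
print(row(593,-75.7,100,10))
E
```

```text
t 7.40 pos [ 519.1 -329.5  138.9] j [-0.57  0.38 -0.16  1.01  0.   -0.28] w 59.2 F [ 0.3  0.1 -0.8]
([38.5, 264.4, -0.8], [1.111, 0.009, -0.004], 'alt ax -2.031')
```

Request:
apply_moves:
  increments:
    - {"hand": 0.4, "dx": 38, "dy": 264, "dz": -0.8, "ax": 1.11, "ay": 0.009, "az": -0.004}
    - {"hand": 0.4, "dx": 38, "dy": 264, "dz": -0.8, "ax": 1.11, "ay": 0.009, "az": -0.004}
    - {"hand": 0.4, "dx": 38, "dy": 264, "dz": -0.8, "ax": 1.11, "ay": 0.009, "az": -0.004}
    - {"hand": 0.4, "dx": 38, "dy": 264, "dz": -0.8, "ax": 1.11, "ay": 0.009, "az": -0.004}
    - {"hand": 0.4, "dx": 38, "dy": 264, "dz": -0.8, "ax": 1.11, "ay": 0.009, "az": -0.004}
    - {"hand": 0.4, "dx": 38, "dy": 264, "dz": -0.8, "ax": 1.11, "ay": 0.009, "az": -0.004}
    - {"hand": 0.4, "dx": 38, "dy": 264, "dz": -0.8, "ax": 1.11, "ay": 0.009, "az": -0.004}
    - {"hand": 0.4, "dx": 38, "dy": 264, "dz": -0.8, "ax": 1.11, "ay": 0.009, "az": -0.004}

```text
time: 8.4
ee_pos: [0.5924, -0.0763, 0.0999]
ee_rot: [1.077, 1.289, -1.078]
force: [-0.8, 0.6, 0.3]
width: 0.699
```

```bash
python3 - <<'E'
from h import *
st()
print(row(593,-75.7,5,10))
p=grab_frame("wrist");cv2.imwrite("pics/w4.png",p["frame"][:,:,::-1])
W=cloud(p)*1000;P=W.reshape(-1,3);P=P[np.isfinite(P[:,0])]
print(rect(P[(np.hypot(P[:,0]-592,P[:,1]+72)<48)&(P[:,2]>15)&(P[:,2]<33)]/1000))
E
```

```text
t 8.40 pos [592.4 -76.3  99.9] j [-0.13  0.39 -0.25  0.93 -0.    1.27] w 59.4 F [-0.8  0.6  0.3]
([94.9, 0.8, -0.5], [0.003, -0.0, 0.001], 'alt ax -3.138')
(array([592.2, -72. ]), array([34.1, 62.7]), 9.8)
```

View pics/w4.png

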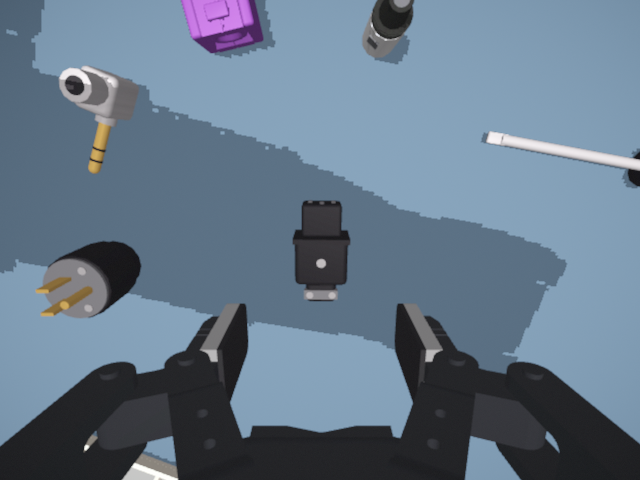

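The wrist view confirms the pose: the connector is aligned at (321,250), nose away, and the cloud centre is (592,-72). I'll descend and grasp.

Request:
apply_moves:
  increments:
    - {"hand": 0.4, "dx": 50, "dy": 0.8, "dz": -0.5, "ax": 0.003, "ay": 0, "az": 0}
    - {"hand": 0.4, "dx": 85, "dy": 0.8, "dz": -0.5, "ax": 0.003, "ay": 0, "az": 0}
    - {"hand": 0.4, "dx": 95, "dy": 0.8, "dz": -0.5, "ax": 0.003, "ay": 0, "az": 0}
    - {"hand": 0.4, "dx": 95, "dy": 0.8, "dz": -0.5, "ax": 0.003, "ay": 0, "az": 0}
    - {"hand": -0.8, "dx": 95, "dy": 0.8, "dz": -0.5, "ax": 0.003, "ay": 0, "az": 0}
    - {"hand": -0.8, "dx": 95, "dy": 0.8, "dz": -0.5, "ax": 0.003, "ay": 0, "az": 0}
    - {"hand": -0.8, "dx": 95, "dy": 0.8, "dz": -0.5, "ax": 0.003, "ay": 0, "az": 0}
    - {"hand": -0.8, "dx": 95, "dy": 0.8, "dz": -0.5, "ax": 0.003, "ay": 0, "az": 0}

```text
time: 9.45
ee_pos: [0.5948, -0.0761, 0.007]
ee_rot: [1.08, 1.284, -1.079]
force: [-0.8, 0.5, 7.6]
width: 0.371
```

```bash
python3 - <<'E'
from h import *
st()
E
```

```text
t 9.45 pos [594.8 -76.1   7. ] j [-0.13  0.49 -0.34  0.74 -0.    1.27] w 31.5 F [-0.8  0.5  7.6]
```

Request:
apply_moves:
  increments:
    - {"hand": -0.8, "dx": -30, "dy": 0, "dz": 0, "ax": 0, "ay": 0, "az": 0}
    - {"hand": -0.8, "dx": -80, "dy": 0, "dz": 0, "ax": 0, "ay": 0, "az": 0}
    - {"hand": -0.8, "dx": -110, "dy": 0, "dz": 0, "ax": 0, "ay": 0, "az": 0}
    - {"hand": -0.8, "dx": -110, "dy": 0, "dz": 0, "ax": 0, "ay": 0, "az": 0}
    - {"hand": -0.8, "dx": -110, "dy": 0, "dz": 0, "ax": 0, "ay": 0, "az": 0}
    - {"hand": -0.8, "dx": -110, "dy": 0, "dz": 0, "ax": 0, "ay": 0, "az": 0}
    - {"hand": -0.8, "dx": -110, "dy": 0, "dz": 0, "ax": 0, "ay": 0, "az": 0}
    - {"hand": -0.8, "dx": -110, "dy": 0, "dz": 0, "ax": 0, "ay": 0, "az": 0}

```text
time: 10.45
ee_pos: [0.5942, -0.076, 0.1163]
ee_rot: [1.08, 1.285, -1.079]
force: [0.4, 0.7, -1.1]
width: 0.366
```

```bash
python3 - <<'E'
from h import *
st()
print(row(588.5,-348.6,115,73.8))
E
```

```text
t 10.45 pos [594.2 -76.  116.3] j [-0.13  0.38 -0.23  0.97 -0.    1.27] w 31.1 F [ 0.4  0.7 -1.1]
([1.4, -52.9, 267.5], [-1.114, 0.001, -0.001], 'alt ax 2.028')
```

Request:
apply_moves:
  increments:
    - {"hand": -0.8, "dx": 0, "dy": -53, "dz": 267.5, "ax": -1.114, "ay": 0, "az": 0}
    - {"hand": -0.8, "dx": 0, "dy": -53, "dz": 267.5, "ax": -1.114, "ay": 0, "az": 0}
    - {"hand": -0.8, "dx": 0, "dy": -53, "dz": 267.5, "ax": -1.114, "ay": 0, "az": 0}
    - {"hand": -0.8, "dx": 0, "dy": -53, "dz": 267.5, "ax": -1.114, "ay": 0, "az": 0}
    - {"hand": -0.8, "dx": 0, "dy": -53, "dz": 267.5, "ax": -1.114, "ay": 0, "az": 0}
    - {"hand": -0.8, "dx": 0, "dy": -53, "dz": 267.5, "ax": -1.114, "ay": 0, "az": 0}
    - {"hand": -0.8, "dx": 0, "dy": -53, "dz": 267.5, "ax": -1.114, "ay": 0, "az": 0}
    - {"hand": -0.8, "dx": 0, "dy": -53, "dz": 267.5, "ax": -1.114, "ay": 0, "az": 0}

```text
time: 11.45
ee_pos: [0.5883, -0.3481, 0.1162]
ee_rot: [0.223, 1.558, -0.224]
force: [0.3, 0.3, -0.8]
width: 0.36
```

```bash
python3 - <<'E'
from h import *
st()
print(row(588.5,-348.6,11,73.8))
E
```

```text
t 11.45 pos [ 588.3 -348.1  116.2] j [-0.53  0.53  0.01  1.05  0.   -0.25] w 30.6 F [ 0.3  0.3 -0.8]
([105.2, -0.4, 0.2], [-0.002, 0.001, 0.0], 'alt ax 3.139')
```

Request:
apply_moves:
  increments:
    - {"hand": -0.8, "dx": 40, "dy": 0, "dz": 0, "ax": 0, "ay": 0, "az": 0}
    - {"hand": -0.8, "dx": 75, "dy": 0, "dz": 0, "ax": 0, "ay": 0, "az": 0}
    - {"hand": -0.8, "dx": 92, "dy": 0, "dz": 0, "ax": 0, "ay": 0, "az": 0}
    - {"hand": -0.8, "dx": 98, "dy": 0, "dz": 0, "ax": 0, "ay": 0, "az": 0}
    - {"hand": -0.8, "dx": 102, "dy": 0, "dz": 0, "ax": 0, "ay": 0, "az": 0}
    - {"hand": -0.8, "dx": 105, "dy": 0, "dz": 0, "ax": 0, "ay": 0, "az": 0}
    - {"hand": -0.8, "dx": 105, "dy": 0, "dz": 0, "ax": 0, "ay": 0, "az": 0}
    - {"hand": -0.8, "dx": 105, "dy": 0, "dz": 0, "ax": 0, "ay": 0, "az": 0}

```text
time: 12.45
ee_pos: [0.5887, -0.3484, 0.0118]
ee_rot: [0.223, 1.558, -0.224]
force: [0.4, 0.2, -1.0]
width: 0.363
```

```bash
python3 - <<'E'
from h import *
st()
p=grab_frame("wrist");cv2.imwrite("pics/w5.png",p["frame"][:,:,::-1])
E
```

```text
t 12.45 pos [ 588.7 -348.4   11.8] j [-0.53  0.62 -0.1   0.85  0.   -0.25] w 30.9 F [ 0.4  0.2 -1. ]
```

View pics/w5.png

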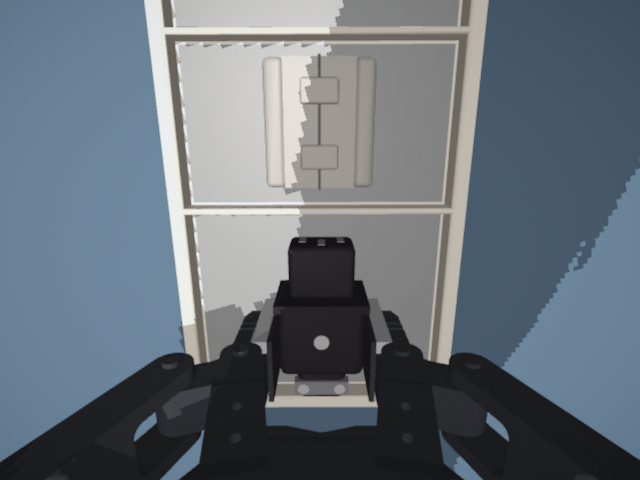

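The ferrite rests flat in the middle compartment at (320,125), and the connector is in the wide one between divider row 212 and end-wall row ~400. I'll lower it 1 mm and release.

Request:
apply_moves:
  increments:
    - {"hand": -0.8, "dx": 1.5, "dy": 0, "dz": 0, "ax": 0, "ay": 0, "az": 0}
    - {"hand": -0.8, "dx": 1.5, "dy": 0, "dz": 0, "ax": 0, "ay": 0, "az": 0}
    - {"hand": 0.2, "dx": 1.5, "dy": 0, "dz": 0, "ax": 0, "ay": 0, "az": 0}
    - {"hand": 0.2, "dx": 1.5, "dy": 0, "dz": 0, "ax": 0, "ay": 0, "az": 0}
    - {"hand": 0.2, "dx": 0, "dy": 0, "dz": 0, "ax": 0, "ay": 0, "az": 0}
    - {"hand": 0.2, "dx": -50, "dy": 0, "dz": 0, "ax": 0, "ay": 0, "az": 0}
    - {"hand": 0.5, "dx": -110, "dy": 0, "dz": 0, "ax": 0, "ay": 0, "az": 0}
    - {"hand": 0.5, "dx": -130, "dy": 0, "dz": 0, "ax": 0, "ay": 0, "az": 0}

```text
time: 13.5
ee_pos: [0.5906, -0.3496, 0.1468]
ee_rot: [0.221, 1.551, -0.226]
force: [0.7, 0.2, -0.1]
width: 0.747
```

```bash
python3 - <<'E'
from h import *
st()
print(row(461,-107.5,140,73.8))
E
```

```text
t 13.50 pos [ 590.6 -349.6  146.8] j [-0.53  0.51  0.05  1.1   0.   -0.25] w 63.5 F [ 0.7  0.2 -0.1]
([4.8, 195.9, -192.5], [-0.002, 0.008, 0.002], 'alt ax 3.139')
```

Request:
apply_moves:
  increments:
    - {"hand": 0.6, "dx": 5, "dy": 196, "dz": -192, "ax": 0, "ay": 0.008, "az": 0}
    - {"hand": 0.6, "dx": 5, "dy": 196, "dz": -192, "ax": 0, "ay": 0.008, "az": 0}
    - {"hand": 0.6, "dx": 5, "dy": 196, "dz": -192, "ax": 0, "ay": 0.008, "az": 0}
    - {"hand": 0.6, "dx": 5, "dy": 196, "dz": -192, "ax": 0, "ay": 0.008, "az": 0}
    - {"hand": 0.6, "dx": 5, "dy": 196, "dz": -192, "ax": 0, "ay": 0.008, "az": 0}
    - {"hand": 0.6, "dx": 5, "dy": 196, "dz": -192, "ax": 0, "ay": 0.008, "az": 0}
    - {"hand": 0.6, "dx": 5, "dy": 196, "dz": -192, "ax": 0, "ay": 0.008, "az": 0}
    - {"hand": 0.6, "dx": 5, "dy": 196, "dz": -192, "ax": 0, "ay": 0.008, "az": 0}

```text
time: 14.5
ee_pos: [0.4625, -0.1086, 0.1398]
ee_rot: [0.223, 1.559, -0.226]
force: [0.2, -0.6, -0.6]
width: 0.798
```

```bash
python3 - <<'E'
from h import *
st()
print(row(461,-107.5,20,73.8))
p=grab_frame("wrist")
W=cloud(p)*1000;P=W.reshape(-1,3);P=P[np.isfinite(P[:,0])]
print(rect(P[(np.hypot(P[:,0]-461,P[:,1]+107.5)<30)&(P[:,2]>46)&(P[:,2]<53)]/1000))
E
```

```text
t 14.50 pos [ 462.5 -108.6  139.8] j [-0.23  0.14 -0.48  0.95 -0.    0.06] w 67.8 F [ 0.2 -0.6 -0.6]
([119.8, 0.9, -1.8], [-0.004, 0.001, 0.002], 'alt ax 3.138')
(array([ 459.9, -108.1]), array([36.6, 37.1]), 24.9)
```

Request:
apply_moves:
  increments:
    - {"hand": 0.6, "dx": 20, "dy": 0.7, "dz": -2, "ax": 0, "ay": 0, "az": 0}
    - {"hand": 0.6, "dx": 75, "dy": 0.7, "dz": -2, "ax": 0, "ay": 0, "az": 0}
    - {"hand": 0.6, "dx": 115, "dy": 0.7, "dz": -2, "ax": 0, "ay": 0, "az": 0}
    - {"hand": 0.6, "dx": 127, "dy": 0.7, "dz": -2, "ax": 0, "ay": 0, "az": 0}
    - {"hand": 0.6, "dx": 127, "dy": 0.7, "dz": -2, "ax": 0, "ay": 0, "az": 0}
    - {"hand": -0.8, "dx": 127, "dy": 0.7, "dz": -2, "ax": 0, "ay": 0, "az": 0}
    - {"hand": -0.8, "dx": 127, "dy": 0.7, "dz": -2, "ax": 0, "ay": 0, "az": 0}
    - {"hand": -0.8, "dx": 127, "dy": 0.7, "dz": -2, "ax": 0, "ay": 0, "az": 0}

```text
time: 15.55
ee_pos: [0.4621, -0.108, 0.0145]
ee_rot: [0.223, 1.556, -0.227]
force: [-0.5, -0.1, 5.6]
width: 0.431
```

```bash
python3 - <<'E'
from h import *
st()
E
```

```text
t 15.55 pos [ 462.1 -108.    14.5] j [-0.23  0.28 -0.64  0.64 -0.    0.06] w 36.6 F [-0.5 -0.1  5.6]
```

Request:
apply_moves:
  increments:
    - {"hand": -0.8, "dx": -10, "dy": 0, "dz": 0, "ax": 0, "ay": 0, "az": 0}
    - {"hand": -0.8, "dx": -50, "dy": 0, "dz": 0, "ax": 0, "ay": 0, "az": 0}
    - {"hand": -0.8, "dx": -90, "dy": 0, "dz": 0, "ax": 0, "ay": 0, "az": 0}
    - {"hand": -0.8, "dx": -100, "dy": -60, "dz": 0, "ax": 0, "ay": 0, "az": 0}
    - {"hand": -0.8, "dx": -100, "dy": -120, "dz": 20, "ax": 0, "ay": 0, "az": 0}
    - {"hand": -0.8, "dx": -100, "dy": -160, "dz": 40, "ax": 0, "ay": 0, "az": 0}
    - {"hand": -0.8, "dx": -100, "dy": -196, "dz": 53, "ax": 0, "ay": 0, "az": 0}
    - {"hand": -0.8, "dx": -100, "dy": -196, "dz": 53, "ax": 0, "ay": 0, "az": 0}

```text
time: 16.55
ee_pos: [0.4577, -0.3134, 0.1162]
ee_rot: [0.224, 1.554, -0.23]
force: [0.2, 0.5, -1.0]
width: 0.433
```

```bash
python3 - <<'E'
from h import *
st()
print(row(458.4,-310.8,18.5,73.8))
E
```

```text
t 16.55 pos [ 457.7 -313.4  116.2] j [-0.6   0.3  -0.34  0.92 -0.   -0.31] w 36.8 F [ 0.2  0.5 -1. ]
([97.7, 3.0, -0.6], [-0.007, 0.006, 0.003], 'alt ax 3.135')
```

Request:
apply_moves:
  increments:
    - {"hand": -0.8, "dx": 10, "dy": 3, "dz": -0.6, "ax": -0.007, "ay": 0.006, "az": 0.003}
    - {"hand": -0.8, "dx": 50, "dy": 3, "dz": -0.6, "ax": -0.007, "ay": 0.006, "az": 0.003}
    - {"hand": -0.8, "dx": 80, "dy": 3, "dz": -0.6, "ax": -0.007, "ay": 0.006, "az": 0.003}
    - {"hand": -0.8, "dx": 90, "dy": 3, "dz": -0.6, "ax": -0.007, "ay": 0.006, "az": 0.003}
    - {"hand": -0.8, "dx": 95, "dy": 3, "dz": -0.6, "ax": -0.007, "ay": 0.006, "az": 0.003}
    - {"hand": -0.8, "dx": 98, "dy": 3, "dz": -0.6, "ax": -0.007, "ay": 0.006, "az": 0.003}
    - {"hand": -0.8, "dx": 98.5, "dy": 3, "dz": -0.6, "ax": -0.007, "ay": 0.006, "az": 0.003}
    - {"hand": -0.8, "dx": 98.5, "dy": 3, "dz": -0.6, "ax": -0.007, "ay": 0.006, "az": 0.003}

```text
time: 17.55
ee_pos: [0.4589, -0.3111, 0.0183]
ee_rot: [0.221, 1.559, -0.222]
force: [0.5, 0.3, -0.9]
width: 0.429
```

```bash
python3 - <<'E'
from h import *
st()
p=grab_frame("scene");cv2.imwrite("pics/s6.png",cv2.resize(p["frame"][130:290,100:340,::-1],None,fx=3,fy=3))
E
```

```text
t 17.55 pos [ 458.9 -311.1   18.3] j [-0.6   0.41 -0.44  0.72 -0.   -0.31] w 36.5 F [ 0.5  0.3 -0.9]
```

View pics/s6.png

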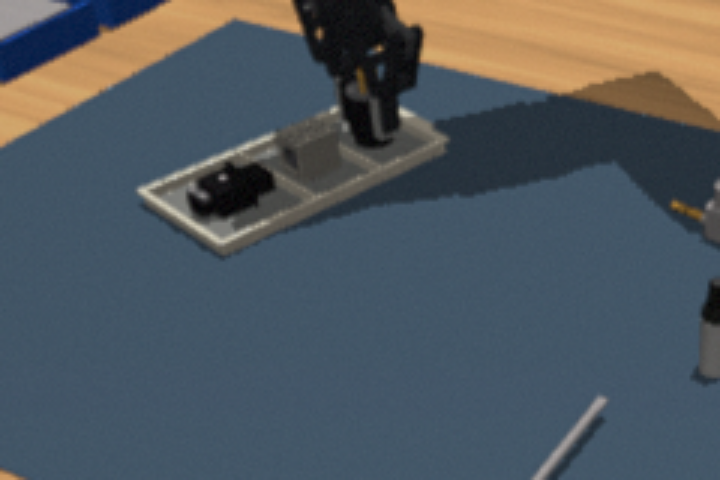

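The connector and ferrite sit flat, and the plug is over the narrow compartment at (370,120). I'll release it.

Request:
apply_moves:
  increments:
    - {"hand": -0.8, "dx": 1.2, "dy": 0, "dz": 0, "ax": 0, "ay": 0, "az": 0}
    - {"hand": -0.8, "dx": 1.2, "dy": 0, "dz": 0, "ax": 0, "ay": 0, "az": 0}
    - {"hand": 0.4, "dx": 1.2, "dy": 0, "dz": 0, "ax": 0, "ay": 0, "az": 0}
    - {"hand": 0.4, "dx": 1.2, "dy": 0, "dz": 0, "ax": 0, "ay": 0, "az": 0}
    - {"hand": 0.4, "dx": 0, "dy": 0, "dz": 0, "ax": 0, "ay": 0, "az": 0}
    - {"hand": 0.4, "dx": -50, "dy": 0, "dz": 0, "ax": 0, "ay": 0, "az": 0}
    - {"hand": 0.5, "dx": -110, "dy": 0, "dz": 0, "ax": 0, "ay": 0, "az": 0}
    - {"hand": 0.5, "dx": -125, "dy": 0, "dz": 0, "ax": 0, "ay": 0, "az": 0}

```text
time: 18.6
ee_pos: [0.461, -0.3125, 0.1475]
ee_rot: [0.219, 1.553, -0.224]
force: [0.7, -0.1, -0.7]
width: 0.747
```

```bash
python3 - <<'E'
from h import *
st()
print(row(459.8,-2.8,115,-12.2))
E
```

```text
t 18.60 pos [ 461.  -312.5  147.5] j [-0.6   0.28 -0.3   0.99 -0.   -0.31] w 63.5 F [ 0.7 -0.1 -0.7]
([31.1, 297.2, -87.8], [1.501, 0.007, -0.003], 'alt ax -1.641')
```

Request:
apply_moves:
  increments:
    - {"hand": 0.2, "dx": 10, "dy": 297, "dz": -88, "ax": -1.64, "ay": 0, "az": 0}
    - {"hand": 0.2, "dx": 10, "dy": 297, "dz": -88, "ax": -1.64, "ay": 0, "az": 0}
    - {"hand": 0.2, "dx": 10, "dy": 297, "dz": -88, "ax": -1.64, "ay": 0, "az": 0}
    - {"hand": 0.2, "dx": 10, "dy": 297, "dz": -88, "ax": -1.64, "ay": 0, "az": 0}
    - {"hand": 0.2, "dx": 10, "dy": 297, "dz": -88, "ax": -1.64, "ay": 0, "az": 0}
    - {"hand": 0.2, "dx": 10, "dy": 297, "dz": -88, "ax": -1.64, "ay": 0, "az": 0}
    - {"hand": 0.2, "dx": 10, "dy": 297, "dz": -88, "ax": -1.64, "ay": 0, "az": 0}
    - {"hand": 0.2, "dx": 10, "dy": 297, "dz": -88, "ax": -1.64, "ay": 0, "az": 0}

```text
time: 19.6
ee_pos: [0.4588, -0.0024, 0.1354]
ee_rot: [-0.955, 1.353, 0.945]
force: [0.4, -0.4, 0.3]
width: 0.602
```

```bash
python3 - <<'E'
from h import *
st()
print(row(459.8,-2.8,100,-12.2))
p=grab_frame("wrist");cv2.imwrite("pics/w7.png",p["frame"][:,:,::-1])
W=cloud(p)*1000;P=W.reshape(-1,3);P=P[np.isfinite(P[:,0])]
N=lambda x,y,r,a,b:P[(np.hypot(P[:,0]-x,P[:,1]-y)<r)&(P[:,2]>a)&(P[:,2]<b)]/1000
print(rect(N(460,-3,22,26,35)),rect(N(460,-2,15,43,52)),N(452,-38,14,10,20).mean(0))
E
```

```text
t 19.60 pos [458.8  -2.4 135.4] j [-0.    0.11 -0.53  0.93 -0.   -1.23] w 51.2 F [ 0.4 -0.4  0.3]
([35.4, -0.9, 0.1], [-0.134, -0.003, 0.005], 'alt ax 3.008')
(array([458.6,  -4.1]), array([21.6, 19.9]), 77.1) (array([458.9,  -2.8]), array([15.8, 14.9]), 70.0) [ 0.45121587 -0.03696293  0.01533424]
```

View pics/w7.png

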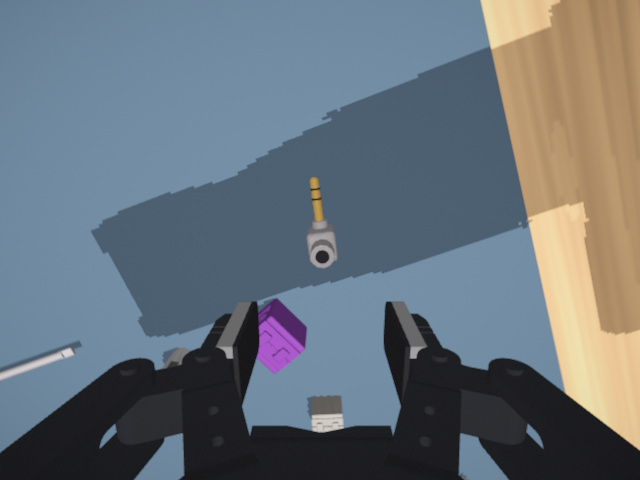

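The jack is straight ahead, with its body at (321,245) and the shaft pointing away. The wrist cloud agrees with the top view: body (458.6,-4.1), yaw -103°. I'll descend and grip.

```bash
python3 -c "
from h import *
print(row(459.2,-3.5,6,-12.7))"
```

```text
([129.3, 0.0, -0.4], [-0.12, -0.003, 0.005], 'alt ax 3.022')
```

Request:
apply_moves:
  increments:
    - {"hand": 0.2, "dx": 30, "dy": 0, "dz": -0.4, "ax": -0.12, "ay": 0, "az": 0.005}
    - {"hand": 0.2, "dx": 80, "dy": 0, "dz": -0.4, "ax": -0.12, "ay": 0, "az": 0.005}
    - {"hand": 0.2, "dx": 115, "dy": 0, "dz": -0.4, "ax": -0.12, "ay": 0, "az": 0.005}
    - {"hand": 0.2, "dx": 129, "dy": 0, "dz": -0.4, "ax": -0.12, "ay": 0, "az": 0.005}
    - {"hand": 0.2, "dx": 129, "dy": 0, "dz": -0.4, "ax": -0.12, "ay": 0, "az": 0.005}
    - {"hand": -0.9, "dx": 129, "dy": 0, "dz": -0.4, "ax": -0.12, "ay": 0, "az": 0.005}
    - {"hand": -0.9, "dx": 129, "dy": 0, "dz": -0.4, "ax": -0.12, "ay": 0, "az": 0.005}
    - {"hand": -0.9, "dx": 129, "dy": 0, "dz": -0.4, "ax": -0.12, "ay": 0, "az": 0.005}

```text
time: 20.65
ee_pos: [0.4606, -0.0035, 0.0078]
ee_rot: [-1.048, 1.306, 1.042]
force: [-1.2, 0.0, 7.0]
width: 0.226
```

```bash
python3 - <<'E'
from h import *
st()
E
```

```text
t 20.65 pos [460.6  -3.5   7.8] j [-0.01  0.27 -0.67  0.62 -0.   -1.35] w 19.2 F [-1.2  0.   7. ]
```

Request:
apply_moves:
  increments:
    - {"hand": -0.9, "dx": -10, "dy": 0, "dz": 0, "ax": 0, "ay": 0, "az": 0}
    - {"hand": -0.9, "dx": -50, "dy": 0, "dz": 0, "ax": 0, "ay": 0, "az": 0}
    - {"hand": -0.9, "dx": -100, "dy": 0, "dz": 0, "ax": 0, "ay": 0, "az": 0}
    - {"hand": -0.9, "dx": -110, "dy": 0, "dz": 0, "ax": 0, "ay": 0, "az": 0}
    - {"hand": -0.9, "dx": -110, "dy": 0, "dz": 0, "ax": 0, "ay": 0, "az": 0}
    - {"hand": -0.9, "dx": -110, "dy": 0, "dz": 0, "ax": 0, "ay": 0, "az": 0}
    - {"hand": -0.9, "dx": -110, "dy": 0, "dz": 0, "ax": 0, "ay": 0, "az": 0}
    - {"hand": -0.9, "dx": -110, "dy": 0, "dz": 0, "ax": 0, "ay": 0, "az": 0}

```text
time: 21.65
ee_pos: [0.4597, -0.0032, 0.1169]
ee_rot: [-1.047, 1.308, 1.043]
force: [0.6, -0.5, -0.8]
width: 0.227
```

```bash
python3 - <<'E'
from h import *
st()
print(row(497.5,341.2,115,-68.5))
E
```

```text
t 21.65 pos [459.7  -3.2 116.9] j [-0.    0.13 -0.55  0.89 -0.   -1.35] w 19.3 F [ 0.6 -0.5 -0.8]
([0.8, 38.7, 344.3], [0.974, -0.002, 0.002], 'alt ax -2.167')
```

Request:
apply_moves:
  increments:
    - {"hand": -0.9, "dx": 0, "dy": 38.7, "dz": 344, "ax": 0.974, "ay": 0, "az": 0}
    - {"hand": -0.9, "dx": 0, "dy": 38.7, "dz": 344, "ax": 0.974, "ay": 0, "az": 0}
    - {"hand": -0.9, "dx": 0, "dy": 38.7, "dz": 344, "ax": 0.974, "ay": 0, "az": 0}
    - {"hand": -0.9, "dx": 0, "dy": 38.7, "dz": 344, "ax": 0.974, "ay": 0, "az": 0}
    - {"hand": -0.9, "dx": 0, "dy": 38.7, "dz": 344, "ax": 0.974, "ay": 0, "az": 0}
    - {"hand": -0.9, "dx": 0, "dy": 38.7, "dz": 344, "ax": 0.974, "ay": 0, "az": 0}
    - {"hand": -0.9, "dx": 0, "dy": 38.7, "dz": 344, "ax": 0.974, "ay": 0, "az": 0}
    - {"hand": -0.9, "dx": 0, "dy": 38.7, "dz": 344, "ax": 0.974, "ay": 0, "az": 0}

```text
time: 22.65
ee_pos: [0.4968, 0.3404, 0.1149]
ee_rot: [-0.299, 1.553, 0.292]
force: [-0.6, -0.8, -1.0]
width: 0.229
```

```bash
python3 - <<'E'
from h import *
st()
print(row(497.5,341.2,11.5,-68.5))
E
```

```text
t 22.65 pos [496.8 340.4 114.9] j [ 0.6   0.39 -0.21  0.97 -0.    0.23] w 19.4 F [-0.6 -0.8 -1. ]
([103.4, 0.9, 1.3], [0.001, -0.003, 0.004], 'alt ax -3.140')
```

Request:
apply_moves:
  increments:
    - {"hand": -0.9, "dx": 30, "dy": 0, "dz": 1, "ax": 0, "ay": 0, "az": 0}
    - {"hand": -0.9, "dx": 70, "dy": 0, "dz": 1, "ax": 0, "ay": 0, "az": 0}
    - {"hand": -0.9, "dx": 90, "dy": 0, "dz": 1, "ax": 0, "ay": 0, "az": 0}
    - {"hand": -0.9, "dx": 97, "dy": 0, "dz": 1, "ax": 0, "ay": 0, "az": 0}
    - {"hand": -0.9, "dx": 101, "dy": 0, "dz": 1, "ax": 0, "ay": 0, "az": 0}
    - {"hand": -0.9, "dx": 103, "dy": 0, "dz": 1, "ax": 0, "ay": 0, "az": 0}
    - {"hand": -0.9, "dx": 103.5, "dy": 0, "dz": 1, "ax": 0, "ay": 0, "az": 0}
    - {"hand": -0.9, "dx": 103.5, "dy": 0, "dz": 1, "ax": 0, "ay": 0, "az": 0}

```text
time: 23.65
ee_pos: [0.4979, 0.3406, 0.0119]
ee_rot: [-0.299, 1.552, 0.293]
force: [0.2, 0.2, -1.0]
width: 0.224
```

```bash
python3 - <<'E'
from h import *
st()
p=grab_frame("wrist");cv2.imwrite("pics/w8.png",p["frame"][:,:,::-1])
E
```

```text
t 23.65 pos [497.9 340.6  11.9] j [ 0.6   0.49 -0.32  0.76 -0.    0.22] w 19.0 F [ 0.2  0.2 -1. ]
```

View pics/w8.png

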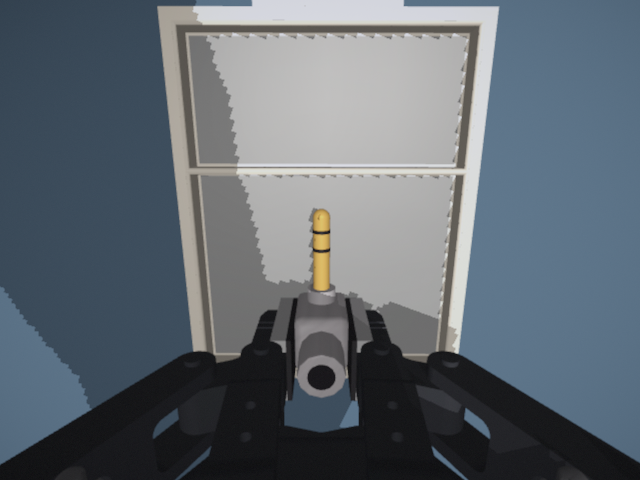

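The jack is in the wide compartment, with its shaft tip at row 210, clear of the divider at row 171. I'll release it.

Request:
apply_moves:
  increments:
    - {"hand": -0.9, "dx": 1.2, "dy": 0, "dz": 0, "ax": 0, "ay": 0, "az": 0}
    - {"hand": -0.9, "dx": 1.2, "dy": 0, "dz": 0, "ax": 0, "ay": 0, "az": 0}
    - {"hand": 0, "dx": 1.2, "dy": 0, "dz": 0, "ax": 0, "ay": 0, "az": 0}
    - {"hand": 0, "dx": 1.2, "dy": 0, "dz": 0, "ax": 0, "ay": 0, "az": 0}
    - {"hand": 0, "dx": 0, "dy": 0, "dz": 0, "ax": 0, "ay": 0, "az": 0}
    - {"hand": 0, "dx": -50, "dy": 0, "dz": 0, "ax": 0, "ay": 0, "az": 0}
    - {"hand": 0.2, "dx": -110, "dy": 0, "dz": 0, "ax": 0, "ay": 0, "az": 0}
    - {"hand": 0.2, "dx": -130, "dy": 0, "dz": 0, "ax": 0, "ay": 0, "az": 0}

```text
time: 24.7
ee_pos: [0.4998, 0.3424, 0.1462]
ee_rot: [-0.297, 1.546, 0.294]
force: [-0.1, -0.6, -0.3]
width: 0.597
```

```bash
python3 - <<'E'
from h import *
st()
print(row(603,53.5,140,-68.5))
E
```

```text
t 24.70 pos [499.8 342.4 146.2] j [ 0.6   0.37 -0.17  1.03 -0.    0.23] w 50.8 F [-0.1 -0.6 -0.3]
([6.9, -306.6, -10.4], [0.002, 0.004, 0.002], 'alt ax -3.140')
```

Request:
apply_moves:
  increments:
    - {"hand": 0.2, "dx": 7, "dy": -306, "dz": -10, "ax": 0, "ay": 0, "az": 0}
    - {"hand": 0.2, "dx": 7, "dy": -306, "dz": -10, "ax": 0, "ay": 0, "az": 0}
    - {"hand": 0.2, "dx": 7, "dy": -306, "dz": -10, "ax": 0, "ay": 0, "az": 0}
    - {"hand": 0.2, "dx": 7, "dy": -306, "dz": -10, "ax": 0, "ay": 0, "az": 0}
    - {"hand": 0.2, "dx": 7, "dy": -306, "dz": -10, "ax": 0, "ay": 0, "az": 0}
    - {"hand": 0.2, "dx": 7, "dy": -306, "dz": -10, "ax": 0, "ay": 0, "az": 0}
    - {"hand": 0.2, "dx": 7, "dy": -306, "dz": -10, "ax": 0, "ay": 0, "az": 0}
    - {"hand": 0.2, "dx": 7, "dy": -306, "dz": -10, "ax": 0, "ay": 0, "az": 0}

```text
time: 25.7
ee_pos: [0.6027, 0.0556, 0.1399]
ee_rot: [-0.298, 1.546, 0.296]
force: [-0.6, -0.3, -0.2]
width: 0.603
```

```bash
python3 - <<'E'
from h import *
st()
p=grab_frame("wrist");cv2.imwrite("pics/w9.png",p["frame"][:,:,::-1])
W=cloud(p)*1000;P=W.reshape(-1,3);P=P[np.isfinite(P[:,0])]
N=lambda x,y,r,a,b:P[(np.hypot(P[:,0]-x,P[:,1]-y)<r)&(P[:,2]>a)&(P[:,2]<b)]/1000
print(rect(N(603,53.5,18,62,75)),rect(N(603,53.5,20,40,48)))
print(row(602.5,53.5,14,-68.5))
E
```

```text
t 25.70 pos [602.7  55.6 139.9] j [ 0.09  0.37 -0.18  1.02 -0.   -0.29] w 51.3 F [-0.6 -0.3 -0.2]
(array([601.3,  53.3]), array([10.3, 11. ]), 55.0) (array([598.4,  53.7]), array([18.4, 11.4]), 82.1)
([126.0, -1.6, -1.5], [0.004, 0.004, 0.002], 'alt ax -3.138')
```

View pics/w9.png

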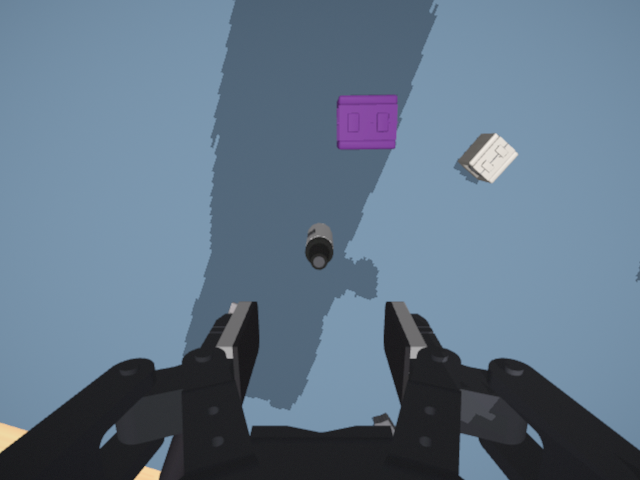

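The XLR plug is upright and centred between the pads at (320,245), and its measured top is at (601,53). I'll descend and grip.

Request:
apply_moves:
  increments:
    - {"hand": 0.2, "dx": 10, "dy": -1.7, "dz": -1.8, "ax": 0, "ay": 0.004, "az": 0}
    - {"hand": 0.2, "dx": 60, "dy": -1.7, "dz": -1.8, "ax": 0, "ay": 0.004, "az": 0}
    - {"hand": 0.2, "dx": 110, "dy": -1.7, "dz": -1.8, "ax": 0, "ay": 0.004, "az": 0}
    - {"hand": 0.2, "dx": 126, "dy": -1.7, "dz": -1.8, "ax": 0, "ay": 0.004, "az": 0}
    - {"hand": 0.2, "dx": 126, "dy": -1.7, "dz": -1.8, "ax": 0, "ay": 0.004, "az": 0}
    - {"hand": -0.9, "dx": 126, "dy": -1.7, "dz": -1.8, "ax": 0, "ay": 0.004, "az": 0}
    - {"hand": -0.9, "dx": 126, "dy": -1.7, "dz": -1.8, "ax": 0, "ay": 0.004, "az": 0}
    - {"hand": -0.9, "dx": 126, "dy": -1.7, "dz": -1.8, "ax": 0, "ay": 0.004, "az": 0}

```text
time: 26.75
ee_pos: [0.604, 0.0536, 0.016]
ee_rot: [-0.299, 1.546, 0.295]
force: [-0.6, 0.1, 6.9]
width: 0.189
```

```bash
python3 - <<'E'
from h import *
st()
E
```

```text
t 26.75 pos [604.   53.6  16. ] j [ 0.09  0.49 -0.32  0.76 -0.   -0.29] w 16.1 F [-0.6  0.1  6.9]
```

Request:
apply_moves:
  increments:
    - {"hand": -0.9, "dx": 0, "dy": 0, "dz": 0, "ax": 0, "ay": 0, "az": 0}
    - {"hand": -0.9, "dx": -10, "dy": 0, "dz": 0, "ax": 0, "ay": 0, "az": 0}
    - {"hand": -0.9, "dx": -40, "dy": 0, "dz": 0, "ax": 0, "ay": 0, "az": 0}
    - {"hand": -0.9, "dx": -80, "dy": 0, "dz": 0, "ax": 0, "ay": 0, "az": 0}
    - {"hand": -0.9, "dx": -120, "dy": 0, "dz": 0, "ax": 0, "ay": 0, "az": 0}
    - {"hand": -0.9, "dx": -120, "dy": 0, "dz": 0, "ax": 0, "ay": 0, "az": 0}
    - {"hand": -0.9, "dx": -120, "dy": 0, "dz": 0, "ax": 0, "ay": 0, "az": 0}
    - {"hand": -0.9, "dx": -120, "dy": 0, "dz": 0, "ax": 0, "ay": 0, "az": 0}

```text
time: 27.75
ee_pos: [0.6024, 0.0536, 0.1346]
ee_rot: [-0.299, 1.549, 0.296]
force: [-0.0, -0.8, -0.3]
width: 0.193
```

```bash
python3 - <<'E'
from h import *
st()
a=np.radians(21.5);x=458-41.25*np.cos(a);y=325.6-41.25*np.sin(a);print(x,y)
print(row(x,y,130,-68.5))
p=grab_frame("scene");cv2.imwrite("pics/s10.png",cv2.resize(p["frame"][100:280,240:480,::-1],None,fx=3,fy=3))
p=grab_frame("wrist");
W=cloud(p)*1000;P=W.reshape(-1,3);P=P[np.isfinite(P[:,0])]
Q=P[(np.hypot(P[:,0]-603,P[:,1]-53.5)<22)&(P[:,2]>110)]
for z in range(110,200,10):
    q=Q[(Q[:,2]>=z)&(Q[:,2]<z+10)]
    if len(q)>4: print(z,len(q),q.min(0).round(1),q.max(0).round(1))
E
```

```text
t 27.75 pos [602.4  53.6 134.6] j [ 0.09  0.37 -0.19  1.01 -0.   -0.29] w 16.4 F [-0.  -0.8 -0.3]
419.6202753207415 310.48182439762274
([3.9, 306.3, -74.8], [0.004, 0.001, 0.002], 'alt ax -3.138')
120 274 [591.2  43.4 120.8] [600.8  60.3 130. ]
130 472 [586.8  33.8 130. ] [603.6  69.3 140. ]
140 1115 [586.8  31.6 140. ] [604.2  70.4 150. ]
150 1491 [586.6  31.5 150. ] [604.5  70.3 160. ]
160 2231 [586.6  31.5 160. ] [615.8  70.2 170. ]
170 2467 [583.7  31.9 170. ] [617.   67.1 180. ]
180 3212 [583.9  31.9 180. ] [615.9  66.8 190. ]
190 593 [582.2  31.9 190. ] [604.3  66.5 200. ]
```

View pics/s10.png

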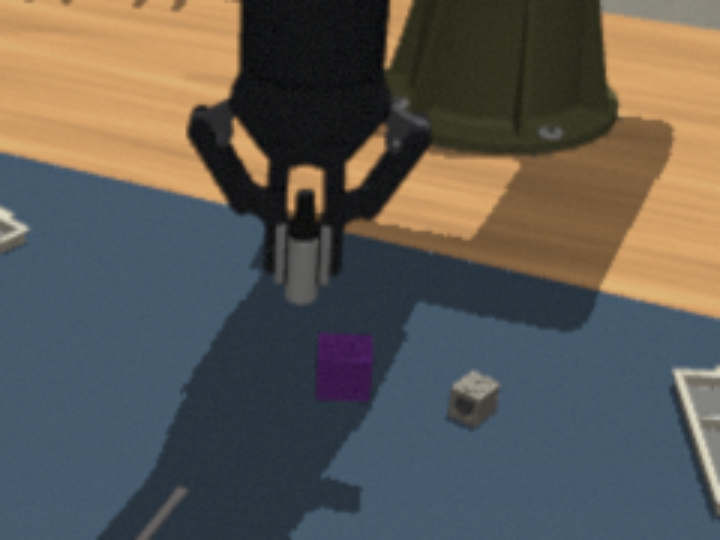

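The XLR plug hangs straight between the pads in this view (302,260). I'll carry it to the narrow compartment.

Request:
apply_moves:
  increments:
    - {"hand": -0.9, "dx": 4, "dy": 306, "dz": -75, "ax": 0.004, "ay": 0, "az": 0}
    - {"hand": -0.9, "dx": 4, "dy": 306, "dz": -75, "ax": 0.004, "ay": 0, "az": 0}
    - {"hand": -0.9, "dx": 4, "dy": 306, "dz": -75, "ax": 0.004, "ay": 0, "az": 0}
    - {"hand": -0.9, "dx": 4, "dy": 306, "dz": -75, "ax": 0.004, "ay": 0, "az": 0}
    - {"hand": -0.9, "dx": 4, "dy": 306, "dz": -75, "ax": 0.004, "ay": 0, "az": 0}
    - {"hand": -0.9, "dx": 4, "dy": 306, "dz": -75, "ax": 0.004, "ay": 0, "az": 0}
    - {"hand": -0.9, "dx": 4, "dy": 306, "dz": -75, "ax": 0.004, "ay": 0, "az": 0}
    - {"hand": -0.9, "dx": 4, "dy": 306, "dz": -75, "ax": 0.004, "ay": 0, "az": 0}

```text
time: 28.85
ee_pos: [0.4204, 0.3091, 0.1297]
ee_rot: [-0.295, 1.55, 0.291]
force: [0.8, -0.4, -0.7]
width: 0.194
```

```bash
python3 - <<'E'
from h import *
st()
print(row(419.6,310.5,20,-68.5))
E
```

```text
t 28.85 pos [420.4 309.1 129.7] j [ 0.64  0.23 -0.39  0.94 -0.    0.26] w 16.5 F [ 0.8 -0.4 -0.7]
([109.7, 1.9, -0.3], [-0.002, 0.001, 0.003], 'alt ax 3.139')
```

Request:
apply_moves:
  increments:
    - {"hand": -0.9, "dx": 30, "dy": 1.9, "dz": -0.3, "ax": 0, "ay": 0, "az": 0}
    - {"hand": -0.9, "dx": 75, "dy": 1.9, "dz": -0.3, "ax": 0, "ay": 0, "az": 0}
    - {"hand": -0.9, "dx": 95, "dy": 1.9, "dz": -0.3, "ax": 0, "ay": 0, "az": 0}
    - {"hand": -0.9, "dx": 103, "dy": 1.9, "dz": -0.3, "ax": 0, "ay": 0, "az": 0}
    - {"hand": -0.9, "dx": 107, "dy": 1.9, "dz": -0.3, "ax": 0, "ay": 0, "az": 0}
    - {"hand": -0.9, "dx": 109.5, "dy": 1.9, "dz": -0.3, "ax": 0, "ay": 0, "az": 0}
    - {"hand": -0.9, "dx": 111, "dy": 1.9, "dz": -0.3, "ax": 0, "ay": 0, "az": 0}
    - {"hand": -0.9, "dx": 111, "dy": 1.9, "dz": -0.3, "ax": 0, "ay": 0, "az": 0}

```text
time: 29.85
ee_pos: [0.4199, 0.3107, 0.0191]
ee_rot: [-0.294, 1.549, 0.291]
force: [0.8, 0.4, -0.7]
width: 0.198
```

```bash
python3 - <<'E'
from h import *
st()
p=grab_frame("wrist");cv2.imwrite("pics/w11.png",p["frame"][:,:,::-1])
E
```

```text
t 29.85 pos [419.9 310.7  19.1] j [ 0.64  0.35 -0.52  0.7  -0.    0.27] w 16.8 F [ 0.8  0.4 -0.7]
```

View pics/w11.png

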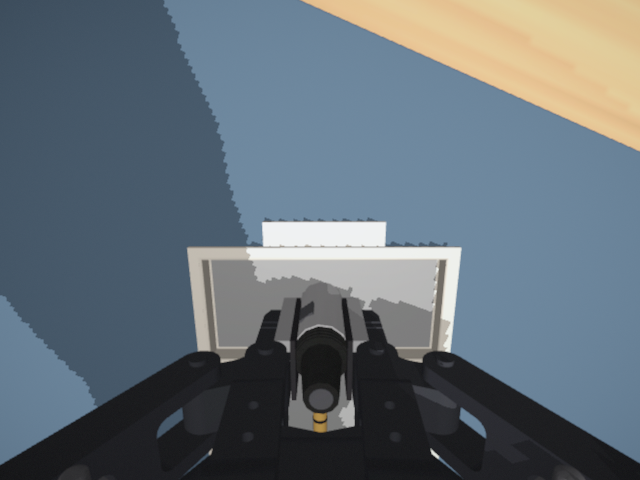

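The XLR plug is over the narrow compartment (320,310) with no floor contact yet. I'll lower it slightly, then release.

Request:
apply_moves:
  increments:
    - {"hand": -0.9, "dx": 0.7, "dy": 0, "dz": 0, "ax": 0, "ay": 0, "az": 0}
    - {"hand": -0.9, "dx": 1.2, "dy": 0, "dz": 0, "ax": 0, "ay": 0, "az": 0}
    - {"hand": -0.9, "dx": 1.2, "dy": 0, "dz": 0, "ax": 0, "ay": 0, "az": 0}
    - {"hand": 0, "dx": 1.2, "dy": 0, "dz": 0, "ax": 0, "ay": 0, "az": 0}
    - {"hand": 0, "dx": 1.2, "dy": 0, "dz": 0, "ax": 0, "ay": 0, "az": 0}
    - {"hand": 0, "dx": 1.2, "dy": 0, "dz": 0, "ax": 0, "ay": 0, "az": 0}
    - {"hand": 0, "dx": -50, "dy": 0, "dz": 0, "ax": 0, "ay": 0, "az": 0}
    - {"hand": 0, "dx": -110, "dy": 0, "dz": 0, "ax": 0, "ay": 0, "az": 0}

```text
time: 30.9
ee_pos: [0.4185, 0.3101, 0.1291]
ee_rot: [-0.296, 1.552, 0.29]
force: [1.5, 0.8, 0.0]
width: 0.499
```

Request:
apply_moves:
  increments:
    - {"hand": 0, "dx": -80, "dy": -60, "dz": 0, "ax": 0, "ay": 0, "az": 0}
    - {"hand": 0, "dx": -80, "dy": -120, "dz": 0, "ax": 0, "ay": 0, "az": 0}
    - {"hand": 0, "dx": -80, "dy": -180, "dz": 0, "ax": 0, "ay": 0, "az": 0}
    - {"hand": 0, "dx": -80, "dy": -240, "dz": 0, "ax": 0, "ay": 0, "az": 0}
    - {"hand": 0, "dx": -80, "dy": -260, "dz": 0, "ax": 0, "ay": 0, "az": 0}
    - {"hand": 0, "dx": -80, "dy": -260, "dz": 0, "ax": 0, "ay": 0, "az": 0}
    - {"hand": 0, "dx": -80, "dy": -260, "dz": 0, "ax": 0, "ay": 0, "az": 0}
    - {"hand": 0, "dx": -80, "dy": -260, "dz": 0, "ax": 0, "ay": 0, "az": 0}

```text
time: 31.9
ee_pos: [0.5129, 0.0693, 0.2098]
ee_rot: [-0.297, 1.552, 0.291]
force: [0.2, 0.3, 0.9]
width: 0.494
```

```bash
python3 - <<'E'
from h import *
st()
tr={"mains_plug":(527,-330.7,-16.2),"ferrite":(527,-330.7,-16.2),"appliance_connector":(527,-330.7,-16.2),"xlr_plug":(458,325.6,21.5),"angle_jack":(458,325.6,21.5),"screwdriver":None,"cutters":None}
im=[]
for cam in("top","scene"):
    p=grab_frame(cam);W=cloud(p)*1000;f=p["frame"][:,:,::-1]
    for n,t in tr.items():
        for r in trace(n,p)[:3]:
            P=W[r["region"]];P=P[np.isfinite(P[:,0])]
            if len(P)<5 or r["score"]<.4:continue
            c=P.mean(0)
            if t:
                a=np.radians(t[2]);d=c[:2]-t[:2];print(cam,n,round(r["score"],2),"tray xy",np.round([d@[np.cos(a),np.sin(a)],d@[-np.sin(a),np.cos(a)]],1),"ztop %.1f"%np.percentile(P[:,2],97))
            else: print(cam,n,round(r["score"],2),c.round(1))
    if cam=="top": im=[f[230:380,455:555],f[280:400,80:180]]
    else: im+=[f[155:215,140:260],f[190:280,450:550]]
A=np.hstack([cv2.resize(i,(400,300)) for i in im[:2]]);B=np.hstack([cv2.resize(i,(400,300)) for i in im[2:]])
cv2.imwrite("pics/final.png",np.vstack([A,B]))
E
```

```text
t 31.90 pos [512.9  69.3 209.8] j [ 0.14  0.17 -0.28  1.12 -0.   -0.24] w 42.0 F [0.2 0.3 0.9]
top mains_plug 0.87 tray xy [-74.3   4.3] ztop 69.2
top ferrite 0.91 tray xy [-117.6  362.8] ztop 40.3
top ferrite 0.9 tray xy [-11.6   2.1] ztop 42.9
top appliance_connector 0.9 tray xy [58.4  2.6] ztop 32.2
top angle_jack 0.63 tray xy [-182.6 -635.1] ztop 16.2
top screwdriver 0.95 [791.9  12.6  23.4]
scene mains_plug 0.63 tray xy [-66.2   9.9] ztop 57.7
scene ferrite 0.94 tray xy [-108.  372.] ztop 38.4
scene ferrite 0.61 tray xy [-7.8  8. ] ztop 41.8
scene ferrite 0.54 tray xy [-146.6  448.4] ztop 27.5
scene appliance_connector 0.88 tray xy [66.1  8.5] ztop 31.3
scene xlr_plug 0.6 tray xy [-37.3  -1.3] ztop 71.1
scene screwdriver 0.89 [807.9  17.2  22. ]
scene cutters 0.76 [795.  216.7  12.1]
```

View pics/final.png

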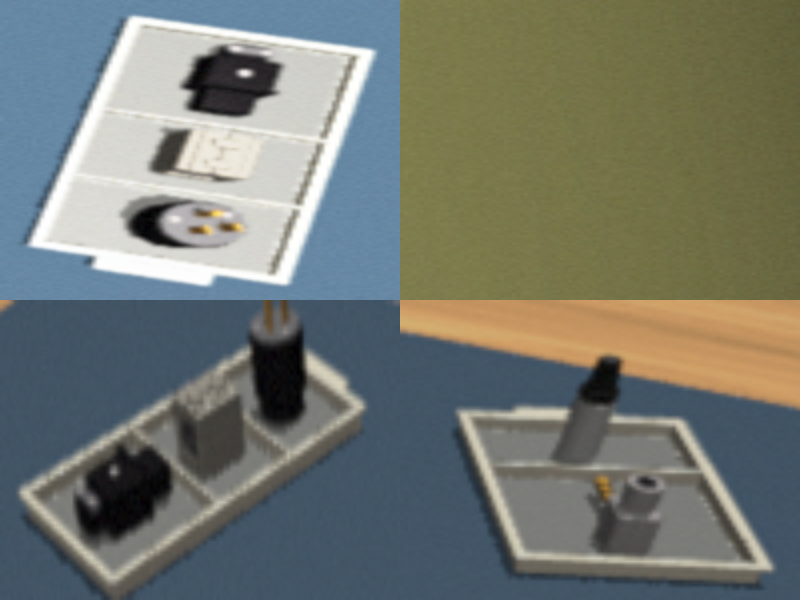

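```bash
python3 - <<'E'
from h import *
p=grab_frame("scene");W=cloud(p)*1000
r=trace("xlr_plug",p)[0];P=W[r["region"]];P=P[np.isfinite(P[:,0])]
P=P[np.hypot(P[:,0]-420,P[:,1]-310)<30]
v=p["extrinsics"][:2,3]*1000-[420,310];v/=np.linalg.norm(v);n=np.array([-v[1],v[0]])
for z in range(8,72,8):
    q=P[(P[:,2]>=z)&(P[:,2]<z+8)]
    if len(q)>3: print(z,len(q),"lateral mid %.1f  width %.1f  toward-cam front %.1f"%(((q[:,:2]@n).min()+(q[:,:2]@n).max())/2,np.ptp(q[:,:2]@n),np.percentile(q[:,:2]@v,90)))
E
```

```text
8 38 lateral mid 314.2  width 18.1  toward-cam front 425.8
16 32 lateral mid 314.4  width 18.0  toward-cam front 425.7
24 36 lateral mid 314.5  width 17.9  toward-cam front 426.0
32 36 lateral mid 314.4  width 18.3  toward-cam front 425.0
40 38 lateral mid 314.5  width 18.2  toward-cam front 425.2
48 47 lateral mid 315.0  width 16.3  toward-cam front 425.3
56 25 lateral mid 314.6  width 11.9  toward-cam front 423.4
64 25 lateral mid 314.4  width 10.1  toward-cam front 422.8
```

The XLR plug is vertical: its midline stays within 1 mm over the full height. The final picture shows all five parts flat in their compartments, and the gripper is clear. Handing in.

```bash
python3 -c "
from cell import close_job
print(close_job())"
```

```text
the job is handed in; nothing more can be done
None
```

I placed all five parts and handed the job in at about 32 s of the 115 s allowed; no verdict was reported.

- **Mains tray:** the plug is in the narrow compartment, the large light-grey ferrite in the middle and the appliance connector in the wide one. I left the small grey and purple look-alikes alone.
- **Jack tray:** the XLR plug is in the narrow compartment and the right-angle jack in the wide one.

**Last checks**
- **Positions:** four of the five parts were also measured, all inside their compartments. In tray x (mm), top camera then side (scene) camera:

| Part | Top | Side | Compartment |
|---|---|---|---|
| Mains plug | -74 | -66 | -100.5 to -42.5 |
| Ferrite | -12 | -8 | -40 to 18 |
| Appliance connector | 58 | 66 | 20.5 to 100.5 |
| XLR plug | not seen | -37 | -64.25 to -18.25 |

- **Flat and upright:** in the top view the plug, ferrite and connector tops were about 3 mm higher than on the mat, as they should be on the tray floor. The XLR plug's rise was about the same in the side view, and it measured vertical.
- **Screwdriver and cutters:** the screwdriver was within 1 mm in both views and the cutters within 1 mm in the side view.

**What failed or disagreed**
- **Arm in the way:** the arm hid the jack tray from the top camera at the end. The jack's final place rests on the side picture and the wrist view before release.
- **Jack detection:** the detector's only jack hit in the final check was a false one on something else.
- **Cutters:** the top camera did not report them at the end.
- **Cameras:** the top and side views differ by 5–8 mm on the mains parts, since each averages only the surfaces it sees.
- **Refused move:** the first move call was refused because a row was missing fields. Nothing moved.

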